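# Push the sensor modules home and zero the peak pointer

### The job

Get the load-measuring set ready for the next hardness test. First press the hub's three push-in modules one after another, left to right as you stand in front of its sloping face, each down until its head is flush on the face, with a firm push of about 20 N against the stop so that you feel it is home (never 45 N). Then turn the knob on the gauge's dial anticlockwise until the peak pointer is back at its zero stop, let go, and leave the other things on the table where they are.

Things in the scene. Friction and masses are not known exactly. Their poses are not given: they have to be found in the camera images.
- hub: sensor hub: fixed white case, 250 mm wide (y), 163 deep (x), 126 high, origin at its underside's centre. Its front face slopes 35 deg: outward normal (-0.574, 0, 0.819), middle at (-20, 0, 83) mm in its frame. On it three grey push-in modules in a row along y: left (+y), middle, right as seen from in front. A bar handle stands on the flat top: at x = 61 mm, 140 mm wide, up to 153 mm high
- gauge: dial gauge: fixed white case 170 mm wide (y), 163 deep (x), 126 high, origin at its underside's centre, with a like front face sloping 35 deg: outward normal (-0.574, 0, 0.819), middle at (-20, 0, 83) mm in its frame. On it lies a round white dial, 144 mm across and 13 mm thick, the peak-pointer knob at its centre
- peak (a joint): angle of the peak pointer and its knob, rad: 0 = hard zero stop (pointer at the first mark, lower left), up to 4.71; grows clockwise seen from in front of the dial, so it is set back by turning anticlockwise; friction 0.06 N m, stays where left. The other, full-length hand rests at zero and does not move
- peak_grip (a point): grip point of the peak-pointer knob, on its axis: a black bar 60 mm long, 16 wide, from 19 mm below to 17 mm above this point, on a disc 50 mm across; the dial's white face lies 28 mm below. z: outward along the knob's axis (normal to the dial); x: along the bar to the pointer's end; y: across the bar. Turns with the knob
- mod_left_top (a point): left module: grey plastic push-in block with square head 50 x 50 mm, 30 mm high, at y = +75 mm in the hub's row; point: centre of its flat outer face; z outward, normal to the hub's sloping face; x up the slope. When the module is home this point is 31 mm out from the sloping face
- mod_left (a joint): how far the left module is pushed in, m: 0 = standing 12 mm proud, 0.012 = fully home, its head flush on the face (hard stop). Slides only along the normal of the face, stays where it is left; it drags with 6 N all the way in
- mod_mid_top (a point): middle module: grey plastic push-in block with round head 54 mm across, 30 mm high, at y = 0 mm in the hub's row; point: centre of its flat outer face; z outward, normal to the hub's sloping face; x up the slope. When the module is home this point is 31 mm out from the sloping face
- mod_mid (a joint): how far the middle module is pushed in, m: 0 = standing 12 mm proud, 0.012 = fully home, its head flush on the face (hard stop). Slides only along the normal of the face, stays where it is left; it drags with 9 N all the way in
- mod_right_top (a point): right module: grey plastic push-in block with oblong head 66 mm up the slope x 40 mm, 30 mm high, at y = -75 mm in the hub's row; point: centre of its flat outer face; z outward, normal to the hub's sloping face; x up the slope. When the module is home this point is 31 mm out from the sloping face
- mod_right (a joint): how far the right module is pushed in, m: 0 = standing 12 mm proud, 0.012 = fully home, its head flush on the face (hard stop). Slides only along the normal of the face, stays where it is left; it drags with 12 N all the way in
- ref_block: loose steel hardness reference disc, 60 mm across, 14 mm high; a bystander; origin: centre of its underside
- anvil: loose dark steel anvil, 58 mm across foot, 42 mm high; a bystander; origin: centre of its underside
- screwdriver: loose screwdriver, 200 mm long, lying along its x; a bystander; origin: under its middle
- spanner: loose steel spanner, 180 mm long, lying along its x; a bystander; origin: under its middle
- case: loose black plastic case 60 x 100 x 32 mm; a bystander; origin: centre of its underside
- mug: white mug, 90 mm high; a bystander; origin: centre of its underside
- bottle: closed white bottle, 60 mm across, 150 mm high; a bystander; origin: centre of its underside
Things that resemble listed ones, but are neither listed nor needed, are in the scene too. Leave any orange or red look-alike of the gauge alone.

How it is judged:
By the outcome, as a careful person would: the job done as asked, in the order asked, and still so for the second after the job is handed in, with the robot touching nothing.
It also fails if it takes over 67 s, if anything falls off the work surface, if the arm or the gripper's body presses on something with over 40 N, if the wrist force passes 120 N, or if a joint passes its speed limit or range.

### The arm

A 6-joint arm with a two-finger parallel gripper is mounted at the origin on the work surface. World frame = base frame: x ahead of the robot, y to its left, z up, the work surface at z = 0. Lengths are in mm, angles in rad, forces in N, time in s.
With the tool pointing down it reaches from about 325 to 775 mm from the base axis. Payload 5.5 kg.
Tool frame: the origin (TCP) lies on the mounting face of the last link; the fingertips stand 182 mm ahead of it and the grasp point (between the pads) lies 163 mm ahead of it (arm.pinch_z is the distance from the TCP to the grasp point, in mm); z points along the fingers, x is the direction in which the jaws open and shut, and the axes are right-handed (so a half turn about z gives the same grasp; the last joint's range is limited). The gripper opens to 88 mm and grips with 3 to 60 N. Pads are 20 mm wide; open, the fingers measure 115 mm over their backs; the gripper's body (75 mm by 178 mm) begins 61 mm behind the grasp point.
Start: joints at [1.126, 0.091, 1.231, -0, 1.82, -0.057], TCP at [226.898, 555.46, 404.631] pointing down, gripper open.
Joint ranges: [-2.87, 2.87], [-0.86, 2.18], [0.17, 2.46], [-1.51, 4.65], [0.06, 2.69], [-2.65, 2.65]. Speed limits (rad/s): [2.57, 2.57, 3.01, 3.14, 3.14, 3.14].

### API

Orientations are given as a 3x3 rotation matrix whose columns are the frame's x, y, z axes.
In Python, from plant import readout, vision, job_done, arm gives the robot as it stands.
- The arm moves only by the shell command python3 -m inch 'ROWS' [OPENING]. ROWS is JSON, a list that holds one entry, the list of rows, each a list of 4 numbers: the shift along the world's x, y, z normalised to -1 to 1, where 1 is 0.3 m, then the turn about the world's z normalised to -1 to 1, where 1 is 360 degrees. In form: [[[tx, ty, tz, spin], ...]]. A call has 1 to 12 rows; each row is the pose to reach, as a shift and turn from the pose commanded when the call began, turning the shorter way round; what a row does not reach only later rows make up. A row lasts 1/8 s, in which the tool goes at most 62.5 mm and 10.7 degrees, less where a joint would pass 70% of its speed; a pose out of reach is approached as far as the arm can. A call with a number of a shift or a turn outside -1 to 1 is refused whole. A call with a gripper value outside its range is refused whole. OPENING is the opening, from 0 (shut) to 1 (fully open), set as the call begins (- or left out, the last holds). The fingers move at their own pace and stop on an object; the grip force is fixed at half the most. Time passes only in rows, so rows that repeat a pose let the fingers close. It gives the time, the measured TCP pose, the force and the opening at its end, in the units of the state.
- readout.get_state(): the state, without advancing time (a new reading comes with each control period).
- vision.get_image(name): name is "scene" or "top"; returns the picture (384x512x3 uint8, red, green, blue); there is no depth.
- vision.camera_params(name): a dict with "fovy" (degrees; the focal length in pixels is half the picture's height over the tangent of half this angle, whatever the lens; pixels are square), "cx", "cy" (the principal point, pixels), "world_from_camera" (4x4, takes a point from camera to world coordinates). Camera axes: x right, y down, z forward; pixel columns grow to the right and rows downward; lengths in mm; the calibration is good to about 2 mm. A picture is of the moment at which its call begins. camera_params takes no time and is no camera call.
- job_done(): hands the job in, once; it reports no verdict.
The state is a dict: "t": time; "joint_positions": joint angles; "dq": joint speeds; "tau": joint torques, N m; "eef_pos": TCP position; "eef_rot": TCP orientation; "contact_force": force on the tool from outside, world axes, zero at the start; "torque": the same for the moment, N m; "width": opening from 0.0 (shut) to 1.0 (fully open).
Only numpy, scipy, OpenCV 4.12 (cv2) and the standard library are available. Lean on these libraries where they do the work, as an engineer would, in place of code of your own. Each camera call takes 0.05 s, during which the arm holds its last target.

## Working session

There is one attempt and no reset: what is moved stays moved. The work goes in short steps, Python scripts to look and compute and a shell command to move; the robot and the scene stay as the last step left them, time stands still between calls to the robot, and variables do not carry over. Pictures are saved under pics/ and viewed, and the job is handed in when it is done.

I'll start by taking pictures from both cameras and reading the state.

```bash
mkdir -p pics && ls && python3 - <<'E'
from plant import readout, vision, arm
import cv2, numpy as np
s=readout.get_state()
print({k:np.round(v,3).tolist() for k,v in s.items()})
for n in ("scene","top"):
    im=vision.get_image(n)
    cv2.imwrite(f"pics/{n}0.png",im[:,:,::-1])
    p=vision.camera_params(n)
    print(n,p["fovy"],p["cx"],p["cy"],np.round(p["world_from_camera"],3).tolist())
print([a for a in dir(arm) if not a.startswith('_')])
E
```

```text
pics
{'t': 0.0, 'joint_positions': [1.126, 0.092, 1.232, -0.0, 1.82, -0.057], 'dq': [-0.002, 0.001, 0.0, -0.001, 0.001, 0.0], 'tau': [-0.001, -44.644, -40.646, 0.07, 0.029, -0.0], 'eef_pos': [226.933, 555.499, 403.497], 'eef_rot': [[0.378, 0.926, -0.001], [0.926, -0.378, -0.002], [-0.002, -0.0, -1.0]], 'contact_force': [-0.198, 0.406, 0.527], 'torque': [-0.014, -0.041, 0.041], 'width': 0.998}
scene 51.17482607444859 252.52938324596767 191.48588179896927 [[-0.569, 0.627, -0.533, 1162.123], [0.822, 0.439, -0.362, 460.763], [0.007, -0.644, -0.765, 1114.071], [0.0, 0.0, 0.0, 1.0]]
top 48.978739392062465 256.26172354668796 190.47082843745684 [[0.007, -0.989, 0.149, 251.876], [-1.0, -0.009, -0.014, 13.109], [0.015, -0.149, -0.989, 1444.878], [0.0, 0.0, 0.0, 1.0]]
['Unreachable', 'pinch_z']
```

View pics/scene0.png

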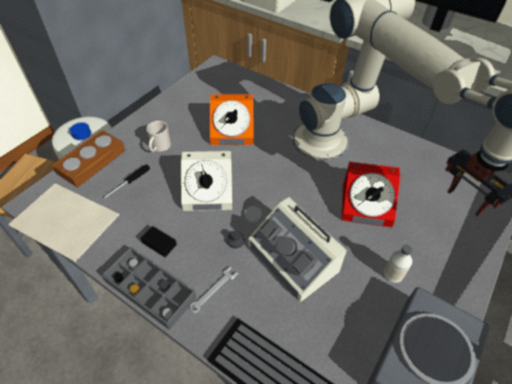

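View pics/top0.png

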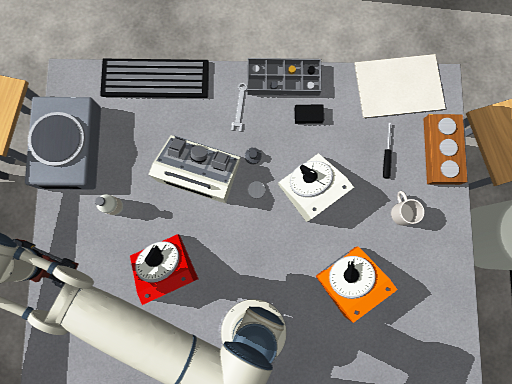

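```bash
python3 - <<'E'
import cv2
t=cv2.imread("pics/top0.png"); s=cv2.imread("pics/scene0.png")
def crop(im,x0,y0,x1,y1,k,n): cv2.imwrite(n,cv2.resize(im[y0:y1,x0:x1],None,fx=k,fy=k,interpolation=cv2.INTER_CUBIC))
crop(t,140,120,280,220,5,"pics/t_hub.png")
crop(t,270,140,370,230,6,"pics/t_gauge.png")
crop(s,230,180,360,310,5,"pics/s_hub.png".replace(".png","_a.png")) if False else crop(s,230,185,360,305,5,"pics/s_hub.png")
crop(s,165,140,250,220,7,"pics/s_gauge.png")
E
```

```text
(no output)
```

View pics/t_hub.png

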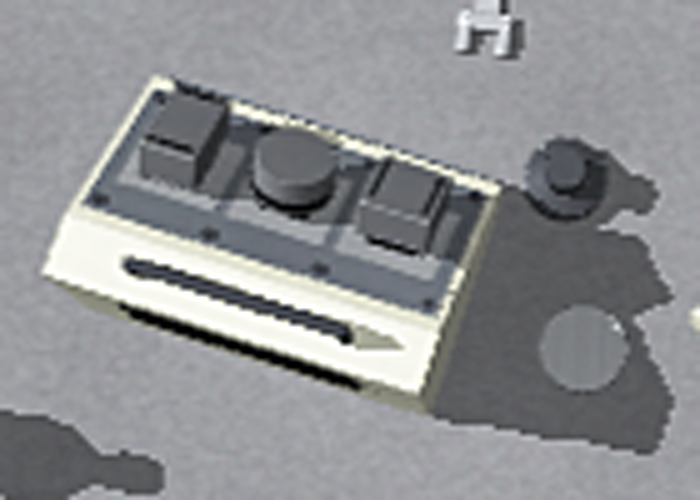

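View pics/t_gauge.png

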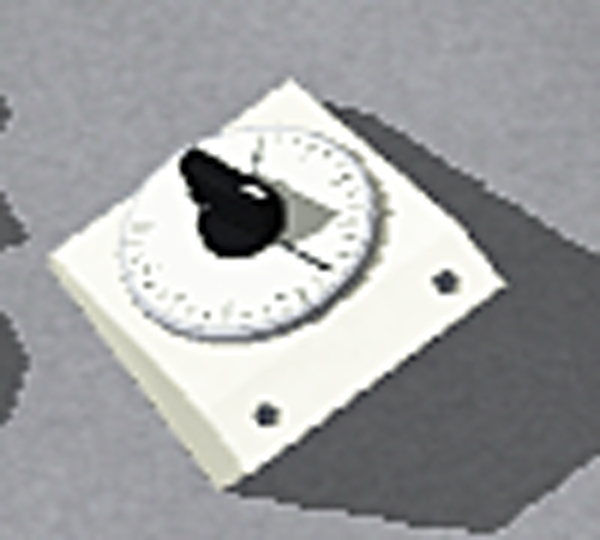

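View pics/s_hub.png

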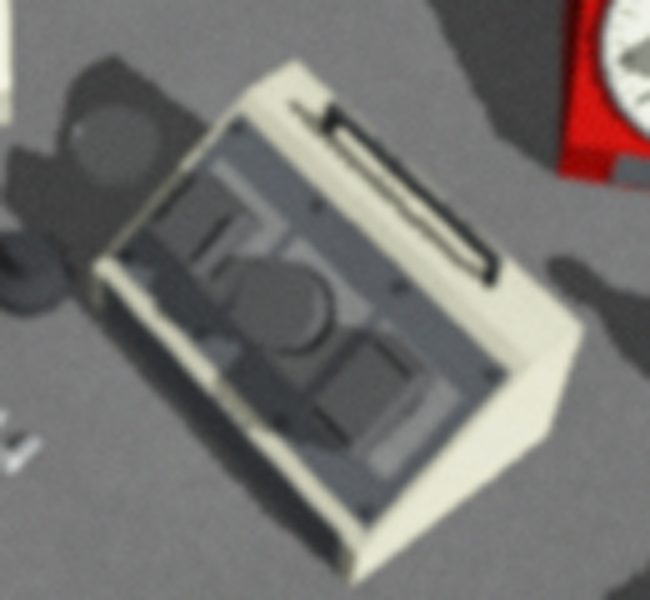

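View pics/s_gauge.png

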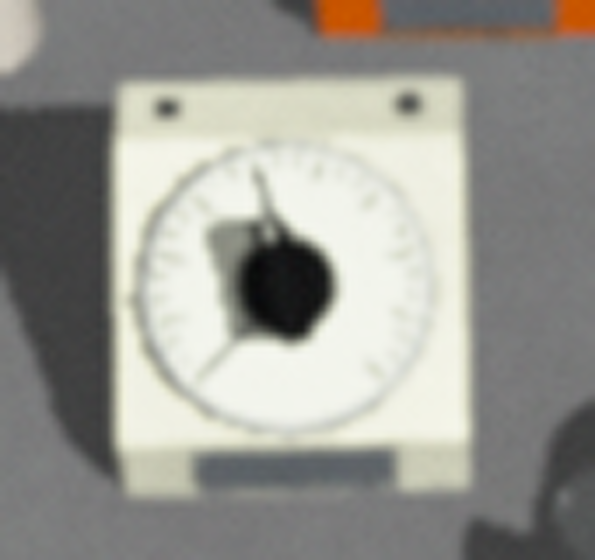

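```bash
cat > h.py <<'E'
import numpy as np, cv2
from plant import vision
def cam(n):
    p=vision.camera_params(n); T=np.array(p["world_from_camera"]); f=192/np.tan(np.radians(p["fovy"]/2))
    return T,f,p["cx"],p["cy"]
def ray(n,u,v):
    T,f,cx,cy=cam(n); d=T[:3,:3]@np.array([(u-cx)/f,(v-cy)/f,1]); return T[:3,3],d/np.linalg.norm(d)
def onz(n,uv,z):
    o,d=ray(n,*uv); return o+d*(z-o[2])/d[2]
def onplane(n,uv,p,nn):
    o,d=ray(n,*uv); return o+d*(np.dot(np.array(p)-o,nn)/np.dot(d,nn))
def proj(n,P):
    T,f,cx,cy=cam(n); q=T[:3,:3].T@(np.array(P)-T[:3,3]); return np.array([cx+f*q[0]/q[2],cy+f*q[1]/q[2]])
def tri(obs):
    A=np.zeros((3,3));b=np.zeros(3)
    for n,uv in obs:
        o,d=ray(n,*uv);M=np.eye(3)-np.outer(d,d);A+=M;b+=M@o
    return np.linalg.solve(A,b)
E
python3 - <<'E'
from h import *
def c(x,y,k,x0,y0): return ((x+.5)/k-.5+x0,(y+.5)/k-.5+y0)
T={'bl':(42,272),'br':(432,412),'fl':(158,76),'fr':(500,187)}
for k,v in T.items(): print('hub top',k,np.round(onz('top',c(*v,5,140,120),126 if k[0]=='b' else 40),1))
S={'b1':(297,60),'b2':(583,325),'f1':(95,263),'f2':(358,553)}
for k,v in S.items(): print('hub scene',k,np.round(onz('scene',c(*v,5,230,185),126 if k[0]=='b' else 40),1))
T={'b1':(224,489),'b2':(507,284),'f1':(50,256),'f2':(291,78)}
for k,v in T.items(): print('ga top',k,np.round(onz('top',c(*v,6,270,140),126 if k[0]=='b' else 40),1))
S={'b1':(114,82),'b2':(463,80),'f1':(112,445),'f2':(470,445)}
for k,v in S.items(): print('ga scene',k,np.round(onz('scene',c(*v,7,165,140),126 if k[0]=='b' else 40),1))
E
```

```text
hub top bl [500.5 338.3 126. ]
hub top br [413.3  89.6 126. ]
hub top fl [654.1 286.5  40. ]
hub top fr [578.8  51.   40. ]
hub scene b1 [425. 101. 126.]
hub scene b2 [499.2 338.5 126. ]
hub scene f1 [578.5  51.2  40. ]
hub scene f2 [654.8 289.6  40. ]
ga top b1 [ 355.3 -165.   126. ]
ga top b2 [ 465.3 -316.4  126. ]
ga top f1 [492.7 -79.7  40. ]
ga top f2 [ 597.1 -217.4   40. ]
ga scene b1 [ 466.9 -317.5  126. ]
ga scene b2 [ 365.2 -175.2  126. ]
ga scene f1 [ 598.  -218.6   40. ]
ga scene f2 [497.9 -75.7  40. ]
```

```bash
cat >> h.py <<'E'
def fit2d(model,meas):
    m=np.array(model,float);q=np.array(meas,float);mc=m.mean(0);qc=q.mean(0)
    a=m-mc;b=q-qc
    th=np.arctan2((a[:,0]*b[:,1]-a[:,1]*b[:,0]).sum(),(a*b).sum())
    R=np.array([[np.cos(th),-np.sin(th)],[np.sin(th),np.cos(th)]])
    t=qc-R@mc
    return th,t,np.round(q-(m@R.T+t),1)
def fr(th,t):
    R=np.eye(3);R[:2,:2]=[[np.cos(th),-np.sin(th)],[np.sin(th),np.cos(th)]]
    return R,np.array([t[0],t[1],0.])
NL=np.array([-0.5736,0,0.8192]);UL=np.array([0.8192,0,0.5736])
E
python3 - <<'E'
from h import *
# hub: bl->(81.5,-125) [y world large = right], br->(81.5,125)
h=[[81.5,-125],[81.5,125],[-81.5,-125],[-81.5,125]]
hm=[[499.9,338.4],[425,101],[654.4,288],[578.7,51.1]]
th,t,res=fit2d(h,hm);print('hub',np.degrees(th),t,res.tolist())
g=[[81.5,85],[81.5,-85],[-81.5,85],[-81.5,-85]]
gm=[[466.1,-317],[365.2,-175.2],[597.5,-218],[495.3,-77.7]]
tg,sg,res=fit2d(g,gm);print('gauge',np.degrees(tg),sg,res.tolist())
R,o=fr(th,t);Rg,og=fr(tg,sg)
S=cv2.imread('pics/scene0.png');T=cv2.imread('pics/top0.png')
K=4
S4=cv2.resize(S,None,fx=K,fy=K,interpolation=cv2.INTER_CUBIC);T4=cv2.resize(T,None,fx=K,fy=K,interpolation=cv2.INTER_CUBIC)
def dot(P,col):
    for n,I in (('scene',S4),('top',T4)):
        u=(proj(n,P)+.5)*K-.5
        cv2.circle(I,tuple(int(round(x)) for x in u),3,col,-1)
for y,nm in ((75,'L'),(0,'M'),(-75,'R')):
    P=R@(np.array([-20,y,83])+43*NL)+o; print(nm,np.round(P,1)); dot(P,(0,0,255))
for x,z in ((81.5,126),(-81.5,40)):
    for y in (-125,125): dot(R@np.array([x,y,z])+o,(0,255,0))
    for y in (-85,85): dot(Rg@np.array([x,y,z])+og,(0,255,0))
P=Rg@(np.array([-20,0,83])+41*NL)+og;print('knob',np.round(P,1));dot(P,(0,0,255))
C=Rg@(np.array([-20,0,83])+13*NL)+og
for a in np.arange(0,360,15):
    a=np.radians(a); dot(C+72*Rg@(np.cos(a)*UL+np.sin(a)*np.array([0,1,0])),(255,0,0))
n=Rg@NL
def c(x,y,k,x0,y0): return ((x+.5)/k-.5+x0,(y+.5)/k-.5+y0)
for nm,cm,uv in (('peak','top',c(328,268,6,270,140)),('full','top',c(258,143,6,270,140)),('peak','scene',c(258,170,7,165,140)),('full','scene',c(200,380,7,165,140))):
    d=Rg.T@(onplane(cm,uv,C+2*n,n)-C); uu=d@UL; ll=d[1]
    # clockwise angle from lower-left
    ang=np.degrees(np.arctan2(ll,uu)); print(nm,cm,'r',round(np.hypot(uu,ll),1),'left-of-up deg',round(ang,1),'peak rad',round(np.radians(135-ang),2))
cv2.imwrite('pics/ov_top.png',T4[480:920,560:1440][:, :880][::1,::1] if False else T4[500:900,580:1380]);cv2.imwrite('pics/ov_scene.png',S4[560:1160,680:1400])
E
```

```text
hub 162.26173619783142 [539.5   194.625] [[-0.1, -0.1], [1.2, 0.6], [-0.8, -0.9], [-0.3, 0.4]]
gauge -143.69269866919944 [ 481.025 -196.975] [[0.4, -3.3], [0.2, 1.5], [0.5, -0.8], [-1.1, 2.5]]
L [559.2 109.6 118.2]
M [582.  181.  118.2]
R [604.9 252.5 118.2]
knob [ 516.1 -171.2  116.6]
peak top r 62.3 left-of-up deg 12.9 peak rad 2.13
full top r 53.7 left-of-up deg 134.1 peak rad 0.02
peak scene r 58.4 left-of-up deg 13.0 peak rad 2.13
full scene r 61.6 left-of-up deg 137.2 peak rad -0.04
```

View pics/ov_top.png

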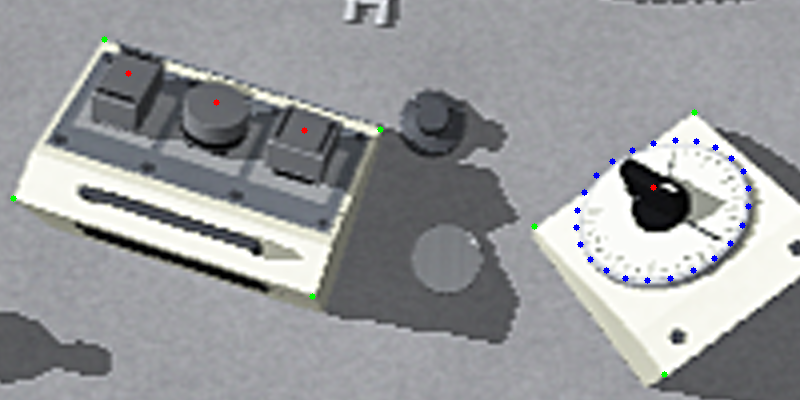

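View pics/ov_scene.png

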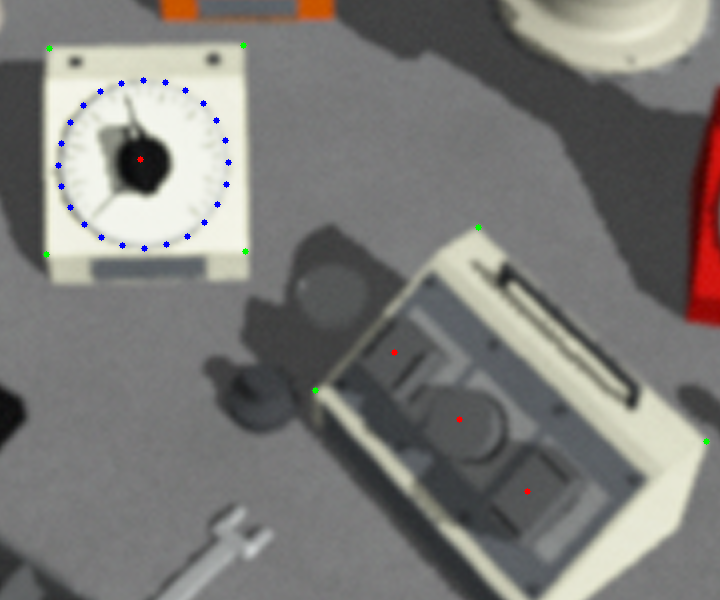

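The overlay confirms the fit: the red points sit on the three module heads (top crop: square at (305,130), round at (217,102), oblong at (128,73)). The knob point sits on the black knob of the white gauge. Both views give the peak pointer at about 2.13 rad.

Next I move across with the fingers shut.

```bash
python3 -m inch '[[[0.1,-0.13,0,0.004],[0.2,-0.25,0,0.008],[0.3,-0.38,0,0.0125],[0.4,-0.51,0,0.0125],[0.5,-0.63,0,0.0125],[0.6,-0.76,0,0.0125]]]' 0
```

```text
t: 0.85
eef_pos: [407.6, 326.2, 404.1]
eef_rot: [[0.304, 0.953, -0.001], [0.953, -0.304, -0.0], [-0.001, -0.0, -1.0]]
contact_force: [0.2, 0.5, -0.2]
width: 0.357
```

```bash
python3 -m inch '[[[0.1,-0.125,0,0],[0.2,-0.25,0,0],[0.3,-0.38,0,0],[0.4,-0.5,-0.02,0],[0.5,-0.63,-0.05,0],[0.594,-0.754,-0.12,0],[0.594,-0.754,-0.2,0],[0.594,-0.754,-0.266,0],[0.594,-0.754,-0.266,0]]]'
python3 - <<'E'
from plant import readout,vision
import cv2
for n in ("scene","top"): cv2.imwrite(f"pics/{n}1.png",vision.get_image(n)[:,:,::-1])
s=cv2.imread("pics/scene1.png");cv2.imwrite("pics/s1c.png",cv2.resize(s[80:310,180:400],None,fx=2.6,fy=2.6,interpolation=cv2.INTER_CUBIC))
s=cv2.imread("pics/top1.png");cv2.imwrite("pics/t1c.png",cv2.resize(s[80:260,120:300],None,fx=3,fy=3,interpolation=cv2.INTER_CUBIC))
E
```

```text
t: 1.98
eef_pos: [584.6, 101.6, 322.4]
eef_rot: [[0.304, 0.953, -0.004], [0.953, -0.304, -0.0], [-0.002, -0.004, -1.0]]
contact_force: [0.1, 0.1, -0.2]
width: 0.004
```

View pics/s1c.png

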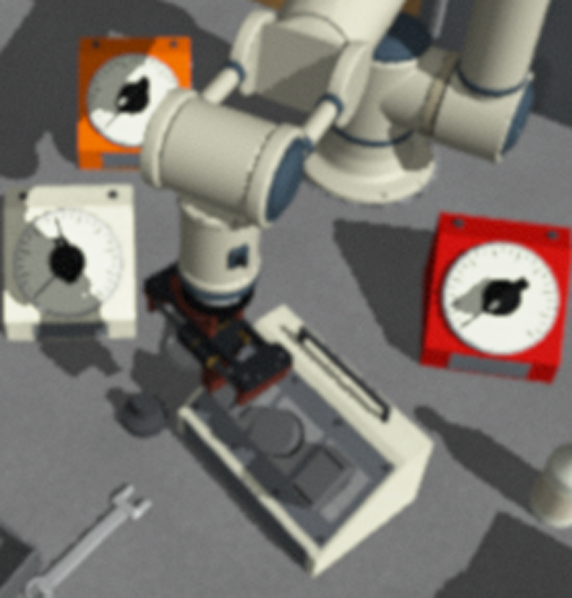

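View pics/t1c.png

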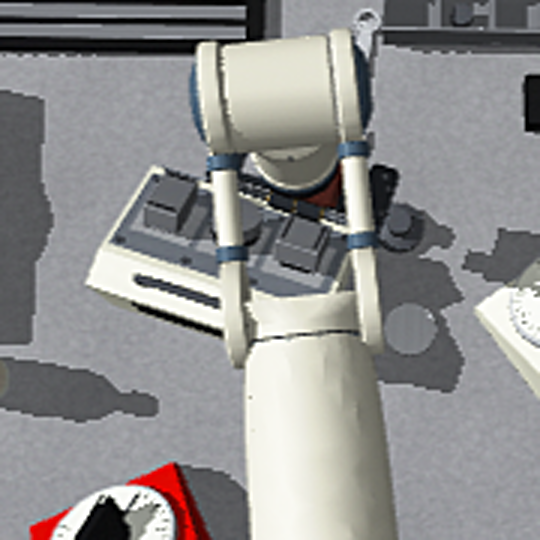

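The scene picture shows the shut gripper above the left (square) module, with its body long side along the hub's row. Next I move in along the face normal, stopping short of the stop.

```bash
python3 -m inch '[[[-0.0218,0.007,-0.0328,0],[-0.04,0.0128,-0.06,0],[-0.0455,0.0146,-0.0683,0],[-0.051,0.0163,-0.0764,0],[-0.0564,0.0181,-0.0846,0],[-0.0619,0.0198,-0.0928,0]]]'; python3 - <<'E'
from plant import readout
import numpy as np
s=readout.get_state();n=np.array([.546,-.175,.819]);print(np.round(s['contact_force'],2),s['contact_force']@n)
E
```

```text
t: 2.82
eef_pos: [567.1, 106.9, 299.1]
eef_rot: [[0.305, 0.952, 0.005], [0.952, -0.305, -0.0], [0.001, 0.005, -1.0]]
contact_force: [1.5, -2.4, 6.0]
width: 0.007
[ 1.53 -2.39  5.98] 6.151884402023656
```

```bash
python3 -m inch '[[[-0.0027,0.0009,-0.0041,0],[-0.0055,0.0017,-0.0082,0],[-0.0082,0.0026,-0.0123,0],[-0.0109,0.0035,-0.0164,0],[-0.0109,0.0035,-0.0164,0]]]'; cat > f.py <<'E'
from plant import readout
import numpy as np
s=readout.get_state();n=np.array([.546,-.175,.819]);print(round(s['t'],2),np.round(s['eef_pos'],2),np.round(s['contact_force'],2),'Fn',round(s['contact_force']@n,2),'|F|',round(np.linalg.norm(s['contact_force']),2),'along -n',round(-(s['eef_pos']@n),2))
E
python3 f.py
```

```text
t: 3.45
eef_pos: [563.8, 107.9, 294.2]
eef_rot: [[0.305, 0.952, 0.005], [0.952, -0.305, -0.0], [0.001, 0.004, -1.0]]
contact_force: [1.6, -0.3, 5.5]
width: 0.007
3.45 [563.83 107.92 294.21] [ 1.57 -0.35  5.49] Fn 5.41 |F| 5.72 along -n -529.92
```

```bash
python3 -m inch '[[[-0.0018,0.0006,-0.0027,0],[-0.0036,0.0012,-0.0055,0],[-0.0036,0.0012,-0.0055,0]]]'; python3 f.py
```

```text
t: 3.82
eef_pos: [562.7, 108.3, 292.6]
eef_rot: [[0.305, 0.952, 0.005], [0.952, -0.305, -0.0], [0.001, 0.004, -1.0]]
contact_force: [1.6, -1.2, 6.1]
width: 0.008
3.83 [562.74 108.28 292.64] [ 1.63 -1.2   6.06] Fn 6.07 |F| 6.39 along -n -527.98
```

```bash
python3 -m inch '[[[-0.0018,0.0006,-0.0027,0],[-0.0036,0.0012,-0.0055,0],[-0.0036,0.0012,-0.0055,0]]]'; python3 f.py
```

```text
t: 4.2
eef_pos: [561.9, 108.5, 291.8]
eef_rot: [[0.305, 0.952, 0.006], [0.952, -0.305, -0.0], [0.001, 0.006, -1.0]]
contact_force: [1.4, -2.6, 8.6]
width: 0.006
4.2 [561.88 108.52 291.76] [ 1.44 -2.64  8.62] Fn 8.31 |F| 9.13 along -n -526.75
```

```bash
python3 -m inch '[[[-0.0022,0.0006,-0.0027,0],[-0.0044,0.0012,-0.0055,0],[-0.0044,0.0012,-0.0055,0]]]'; python3 f.py
```

```text
t: 4.58
eef_pos: [561.1, 108.6, 291.7]
eef_rot: [[0.305, 0.952, 0.01], [0.952, -0.305, -0.001], [0.002, 0.01, -1.0]]
contact_force: [3.7, -3.2, 12.1]
width: 0.005
4.58 [561.1  108.59 291.65] [ 3.74 -3.16 12.1 ] Fn 12.51 |F| 13.05 along -n -526.22
```

```bash
python3 -m inch '[[[-0.0022,0.0006,-0.0027,0],[-0.0044,0.0012,-0.0055,0],[-0.0066,0.002,-0.0085,0],[-0.0066,0.002,-0.0085,0],[-0.0066,0.002,-0.0085,0]]]'; python3 f.py
```

```text
t: 5.2
eef_pos: [559.9, 108.8, 291.5]
eef_rot: [[0.306, 0.952, 0.016], [0.952, -0.306, -0.001], [0.004, 0.015, -1.0]]
contact_force: [6.0, -4.8, 18.0]
width: 0.004
5.2 [559.94 108.77 291.52] [ 6.03 -4.84 17.95] Fn 18.84 |F| 19.55 along -n -525.44
```

```bash
python3 -m inch '[[[-0.001,0.0003,-0.0015,0],[-0.002,0.0006,-0.0027,0],[-0.002,0.0006,-0.0027,0],[-0.002,0.0006,-0.0027,0]]]'; python3 f.py
```

```text
t: 5.7
eef_pos: [559.6, 108.8, 291.5]
eef_rot: [[0.306, 0.952, 0.017], [0.952, -0.306, -0.001], [0.004, 0.017, -1.0]]
contact_force: [7.1, -6.6, 19.4]
width: 0.006
5.7 [559.59 108.81 291.47] [ 7.09 -6.59 19.41] Fn 20.92 |F| 21.69 along -n -525.21
```

The left module is home: the position stopped advancing and the normal force is 20.9 N. Next I retract along the normal and go to the middle module.

```bash
python3 -m inch '[[[0.018,-0.006,0.027,0],[0.073,-0.023,0.109,0],[0.1,0.06,0.13,0],[0.14,0.14,0.137,0],[0.169,0.209,0.137,0],[0.169,0.209,0.137,0],[0.169,0.209,0.137,0]]]'; python3 f.py
```

```text
t: 6.58
eef_pos: [607.8, 172.4, 324.3]
eef_rot: [[0.304, 0.953, -0.001], [0.953, -0.304, -0.001], [-0.001, -0.001, -1.0]]
contact_force: [-0.3, -0.0, 0.4]
width: 0.004
6.58 [607.76 172.4  324.31] [-0.31 -0.04  0.44] Fn 0.19 |F| 0.54 along -n -567.28
```

```bash
python3 -m inch '[[[-0.0182,0.0058,-0.0273,0],[-0.0364,0.0117,-0.0546,0],[-0.0473,0.0152,-0.071,0],[-0.0528,0.0169,-0.0792,0],[-0.0582,0.0187,-0.0874,0],[-0.0637,0.0204,-0.0956,0],[-0.0692,0.0222,-0.1037,0],[-0.0746,0.0239,-0.1119,0],[-0.0746,0.0239,-0.1119,0]]]'; python3 f.py
```

```text
t: 7.7
eef_pos: [586.4, 179.4, 294.4]
eef_rot: [[0.305, 0.952, 0.007], [0.952, -0.305, -0.0], [0.002, 0.007, -1.0]]
contact_force: [2.8, -1.9, 8.0]
width: 0.002
7.7 [586.38 179.43 294.43] [ 2.78 -1.9   7.96] Fn 8.36 |F| 8.64 along -n -529.9
```

```bash
python3 -m inch '[[[-0.0027,0.0009,-0.0041,0],[-0.0055,0.0017,-0.0082,0],[-0.0082,0.0026,-0.0123,0],[-0.0082,0.0026,-0.0123,0]]]'; python3 f.py
```

```text
t: 8.2
eef_pos: [584.2, 180.1, 291.5]
eef_rot: [[0.305, 0.952, 0.008], [0.952, -0.305, -0.0], [0.002, 0.008, -1.0]]
contact_force: [4.0, -3.6, 9.6]
width: 0.004
8.2 [584.16 180.05 291.48] [ 4.02 -3.62  9.65] Fn 10.73 |F| 11.06 along -n -526.17
```

```bash
python3 -m inch '[[[-0.0027,0.0009,-0.0041,0],[-0.0055,0.0017,-0.0082,0],[-0.0055,0.0017,-0.0082,0],[-0.0055,0.0017,-0.0082,0]]]'; python3 f.py
```

```text
t: 8.7
eef_pos: [583.2, 180.1, 291.3]
eef_rot: [[0.306, 0.952, 0.013], [0.952, -0.306, -0.0], [0.004, 0.012, -1.0]]
contact_force: [5.2, -5.7, 16.0]
width: 0.003
8.7 [583.2  180.13 291.32] [ 5.24 -5.68 16.03] Fn 16.98 |F| 17.79 along -n -525.49
```

```bash
python3 -m inch '[[[-0.0015,0.0005,-0.0022,0],[-0.003,0.001,-0.0044,0],[-0.003,0.001,-0.0044,0],[-0.003,0.001,-0.0044,0]]]'; python3 f.py
```

```text
t: 9.2
eef_pos: [582.7, 180.2, 291.3]
eef_rot: [[0.306, 0.952, 0.016], [0.952, -0.306, -0.0], [0.004, 0.015, -1.0]]
contact_force: [4.3, -5.3, 17.9]
width: 0.008
9.2 [582.69 180.19 291.26] [ 4.33 -5.3  17.93] Fn 17.97 |F| 19.19 along -n -525.16
```

```bash
python3 -m inch '[[[-0.0015,0.0005,-0.0018,0],[-0.003,0.001,-0.0036,0],[-0.003,0.001,-0.0036,0],[-0.003,0.001,-0.0036,0]]]'; python3 f.py
```

```text
t: 9.7
eef_pos: [582.2, 180.3, 291.2]
eef_rot: [[0.307, 0.952, 0.018], [0.952, -0.307, -0.001], [0.005, 0.017, -1.0]]
contact_force: [6.8, -7.3, 21.8]
width: 0.005
9.7 [582.18 180.25 291.21] [ 6.77 -7.26 21.84] Fn 22.86 |F| 24.0 along -n -524.83
```

The middle module is home at 22.9 N. Next is the right module.

```bash
python3 -m inch '[[[0.018,-0.006,0.027,0],[0.073,-0.023,0.109,0],[0.1,0.06,0.13,0],[0.14,0.14,0.14,0],[0.171,0.208,0.14,0],[0.171,0.208,0.14,0],[0.171,0.208,0.14,0]]]'; python3 f.py; python3 -m inch '[[[-0.0182,0.0058,-0.0273,0],[-0.0364,0.0117,-0.0546,0],[-0.0473,0.0152,-0.071,0],[-0.0528,0.0169,-0.0792,0],[-0.0582,0.0187,-0.0874,0],[-0.0637,0.0204,-0.0956,0],[-0.0692,0.0222,-0.1037,0],[-0.0746,0.0239,-0.1119,0],[-0.0746,0.0239,-0.1119,0]]]'; python3 f.py
```

```text
t: 10.58
eef_pos: [630.8, 243.9, 324.1]
eef_rot: [[0.304, 0.953, -0.001], [0.953, -0.304, -0.001], [-0.001, -0.001, -1.0]]
contact_force: [-0.8, 0.1, -0.1]
width: 0.003
10.57 [630.76 243.89 324.09] [-0.76  0.11 -0.11] Fn -0.52 |F| 0.78 along -n -567.14
t: 11.7
eef_pos: [609.7, 250.5, 295.5]
eef_rot: [[0.306, 0.952, 0.009], [0.952, -0.306, 0.0], [0.003, 0.008, -1.0]]
contact_force: [4.1, -4.5, 9.5]
width: 0.01
11.7 [609.73 250.46 295.55] [ 4.11 -4.54  9.53] Fn 10.84 |F| 11.33 along -n -531.14
```

```bash
python3 -m inch '[[[-0.0027,0.0009,-0.0041,0],[-0.0055,0.0017,-0.0082,0],[-0.0082,0.0026,-0.0123,0],[-0.0082,0.0026,-0.0123,0]]]'; python3 f.py
```

```text
t: 12.2
eef_pos: [607.4, 251.2, 292.1]
eef_rot: [[0.306, 0.952, 0.009], [0.952, -0.306, 0.0], [0.003, 0.009, -1.0]]
contact_force: [3.8, -4.1, 11.2]
width: 0.01
12.2 [607.37 251.2  292.08] [ 3.79 -4.09 11.19] Fn 11.95 |F| 12.5 along -n -526.88
```

```bash
python3 -m inch '[[[-0.0027,0.0009,-0.0041,0],[-0.0055,0.0017,-0.0082,0],[-0.0055,0.0017,-0.0082,0],[-0.0055,0.0017,-0.0082,0]]]'; python3 f.py
```

```text
t: 12.7
eef_pos: [606.2, 251.4, 291.0]
eef_rot: [[0.306, 0.952, 0.012], [0.952, -0.306, 0.0], [0.004, 0.011, -1.0]]
contact_force: [5.5, -5.6, 14.5]
width: 0.009
12.7 [606.17 251.41 291.01] [ 5.5  -5.64 14.5 ] Fn 15.87 |F| 16.5 along -n -525.31
```

```bash
python3 -m inch '[[[-0.0018,0.0006,-0.0026,0],[-0.0036,0.0012,-0.0052,0],[-0.0036,0.0012,-0.0052,0],[-0.0036,0.0012,-0.0052,0]]]'; python3 f.py
```

```text
t: 13.2
eef_pos: [605.6, 251.4, 290.9]
eef_rot: [[0.307, 0.952, 0.015], [0.952, -0.307, 0.0], [0.005, 0.014, -1.0]]
contact_force: [5.5, -7.1, 17.7]
width: 0.005
13.2 [605.56 251.44 290.94] [ 5.53 -7.14 17.65] Fn 18.73 |F| 19.83 along -n -524.91
```

```bash
python3 -m inch '[[[-0.0015,0.0005,-0.002,0],[-0.003,0.001,-0.0038,0],[-0.003,0.001,-0.0038,0],[-0.003,0.001,-0.0038,0]]]'; python3 f.py
```

```text
t: 13.7
eef_pos: [605.1, 251.5, 290.9]
eef_rot: [[0.307, 0.952, 0.018], [0.952, -0.307, 0.0], [0.006, 0.017, -1.0]]
contact_force: [8.7, -8.1, 20.4]
width: 0.005
13.7 [605.06 251.46 290.87] [ 8.67 -8.07 20.44] Fn 22.89 |F| 23.62 along -n -524.58
```

The right module is home at 22.9 N. Next I retract and lift clear, and work out the push path for the knob.

```bash
python3 -m inch '[[[0.018,-0.006,0.027,0],[0.073,-0.023,0.109,0],[0.08,-0.1,0.2,-0.01],[0.04,-0.25,0.3,-0.03],[0.0,-0.42,0.3,-0.05],[-0.05,-0.6,0.3,-0.075],[-0.1,-0.78,0.3,-0.1],[-0.14,-0.95,0.3,-0.1],[-0.14,-0.95,0.3,-0.1]]]'; python3 f.py
python3 - <<'E'
from plant import vision
import cv2
for n in ("scene","top"): cv2.imwrite(f"pics/{n}2.png",vision.get_image(n)[:,:,::-1])
s=cv2.imread("pics/scene2.png");cv2.imwrite("pics/s2c.png",cv2.resize(s[130:320,150:370],None,fx=3,fy=3,interpolation=cv2.INTER_CUBIC))
s=cv2.imread("pics/top2.png");cv2.imwrite("pics/t2c.png",cv2.resize(s[110:240,140:360],None,fx=3.4,fy=3.4,interpolation=cv2.INTER_CUBIC))
E
cat > knob.py <<'E'
from h import *
th=np.radians(-143.69);Rg,og=fr(th,(481.0,-197.0))
K=Rg@(np.array([-20,0,83])+41*NL)+og
n=Rg@NL;u=Rg@UL;l=Rg@np.array([0,1,0.]);ex=Rg[:,0];z=np.array([0,0,1.])
A,B=13.5,10.0   # half extents along ex, l (tool x along ex)
g=np.array([a*ex+c*l+k*z for a in np.linspace(-A,A,28) for c in np.linspace(-B,B,21) for k in np.arange(0,61,1.)])
def place(phi,al,h=-5,gap=0.):
    f=np.radians(phi);b=np.cos(f)*u+np.sin(f)*l;t=-np.sin(f)*u+np.cos(f)*l
    lo,co,hi=g@b+al,g@t,g@n+h
    m=(abs(lo)<=30)&(hi>=-19)&(hi<=17)
    mx=co[m].max();c=m&(co>mx-.3)
    Q=K+al*b+(-8-mx-gap)*t+h*n
    return Q+182*z,lo[c].mean(),hi[c].mean(),(g@n+h).min()
if __name__=='__main__':
    print('K',K.round(1),'u',u.round(3),'l',l.round(3),'n',n.round(3))
    for phi in (13,25,40,55,70,85,100,115,125,135):
        for al in (16,20):
            T,lo,hi,mn=place(phi,al);print(phi,al,T.round(1),'contact along',round(lo,1),'h',round(hi,1),'min h',round(mn,1))
E
python3 knob.py
```

```text
t: 14.82
eef_pos: [559.8, -34.5, 372.2]
eef_rot: [[0.809, 0.588, -0.001], [0.588, -0.809, -0.0], [-0.001, -0.0, -1.0]]
contact_force: [-0.3, 0.9, 0.3]
width: 0.005
14.82 [559.79 -34.45 372.16] [-0.27  0.91  0.26] Fn -0.09 |F| 0.98 along -n -616.48
K [ 516.1 -171.2  116.6] u [-0.66  -0.485  0.574] l [ 0.592 -0.806  0.   ] n [0.462 0.34  0.819]
13 16 [ 490.9 -169.7  306. ] contact along 8.1 h 3.2 min h -12.7
13 20 [ 488.9 -172.3  308.3] contact along 12.1 h 3.2 min h -12.7
25 16 [ 490.5 -174.   308.1] contact along 10.5 h 3.2 min h -12.7
25 20 [ 489.1 -177.1  310.2] contact along 14.5 h 3.2 min h -12.7
40 16 [ 491.8 -180.2  309.9] contact along 14.0 h 2.7 min h -12.7
40 20 [ 491.3 -183.8  311.7] contact along 18.0 h 2.7 min h -12.7
55 16 [ 495.4 -186.5  310.5] contact along 17.8 h 2.7 min h -12.7
55 20 [ 495.8 -190.2  311.8] contact along 21.8 h 2.7 min h -12.7
70 16 [ 501.1 -191.6  309.4] contact along 21.6 h 2.7 min h -12.7
70 20 [ 502.4 -195.3  310.2] contact along 25.6 h 2.7 min h -12.7
85 16 [ 508.2 -194.7  306.7] contact along 23.5 h 2.7 min h -12.7
85 20 [ 510.3 -198.   306.9] contact along 27.5 h 2.7 min h -12.7
100 16 [ 513.6 -197.   304.5] contact along 8.6 h 2.7 min h -12.7
100 20 [ 516.4 -199.9  304.2] contact along 12.6 h 2.7 min h -12.7
115 16 [ 519.1 -198.7  302.2] contact along 11.6 h 2.7 min h -12.7
115 20 [ 522.3 -200.8  301.2] contact along 15.6 h 2.7 min h -12.7
125 16 [ 523.  -198.6  299.9] contact along 14.2 h 2.7 min h -12.7
125 20 [ 526.4 -200.2  298.6] contact along 18.2 h 2.7 min h -12.7
135 16 [ 526.8 -197.5  297.3] contact along 16.7 h 2.7 min h -12.7
135 20 [ 530.4 -198.4  295.7] contact along 20.7 h 2.7 min h -12.7
```

View pics/s2c.png

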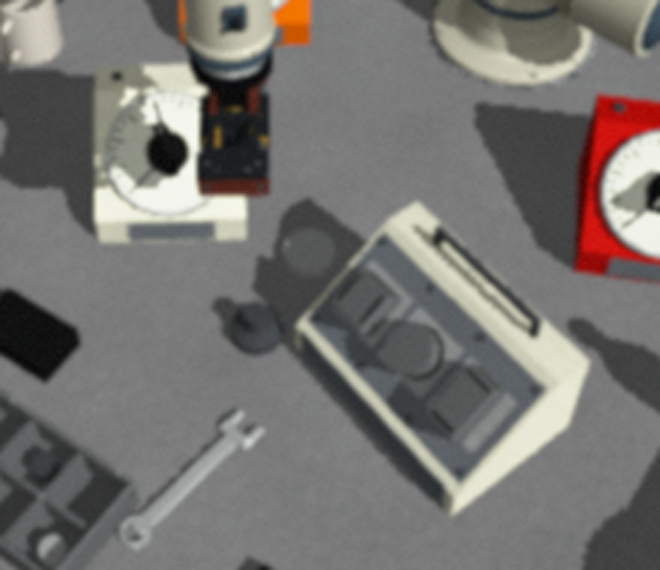

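View pics/t2c.png

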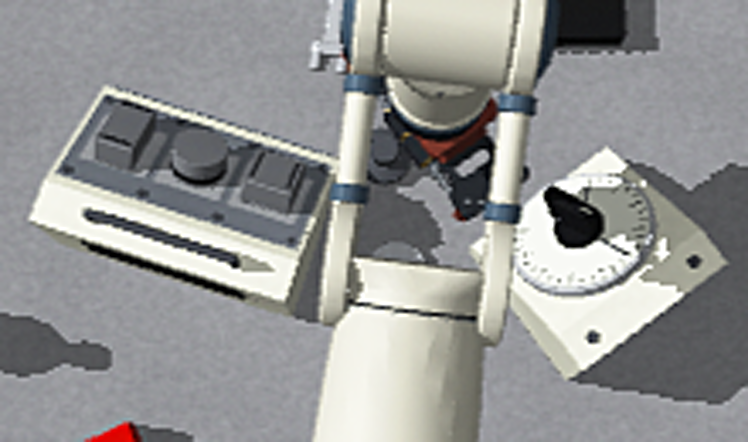

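Both pictures show all three heads sitting low and flush. The top view no longer shows a dark gap under them, and the bystanders haven't moved. Next I compute the rows for the knob push.

```bash
python3 - <<'E'
from knob import *
c0=np.array([560.44,-31.61,372.32])
T,lo,hi,mn=place(13,25,gap=12);print('pre',T.round(1),'shift from now',((T-c0)/300).round(3))
pre=np.array(T)
for phi,al in ((13,25),(20,24),(30,22),(40,21),(50,19),(60,18),(70,17),(80,17),(90,18),(100,20),(110,21),(120,21),(128,20),(135,20),(141,20)):
    T,lo,hi,mn=place(phi,al); print(phi,al,T.round(1),'along',round(lo,1),'shift from pre',((T-pre)/300).round(4).tolist())
E
```

```text
pre [ 477.6 -167.5  312.6] shift from now [-0.276 -0.453 -0.199]
13 25 [ 486.3 -175.6  311.1] along 17.1 shift from pre [0.029, -0.027, -0.0052]
20 24 [ 487.2 -178.   311.6] along 17.5 shift from pre [0.0318, -0.0349, -0.0035]
30 22 [ 489.  -180.9  311.8] along 17.7 shift from pre [0.0379, -0.0448, -0.0028]
40 21 [ 491.1 -184.7  312.1] along 19.0 shift from pre [0.0451, -0.0572, -0.0017]
50 19 [ 494.  -187.2  311.6] along 19.6 shift from pre [0.0546, -0.0658, -0.0035]
60 18 [ 497.5 -190.2  310.9] along 21.1 shift from pre [0.0661, -0.0759, -0.0058]
70 17 [ 501.4 -192.6  309.6] along 22.6 shift from pre [0.0794, -0.0836, -0.0101]
80 17 [ 506.2 -194.8  307.8] along 24.4 shift from pre [0.0952, -0.0911, -0.016]
90 18 [ 511.8 -196.7  305.4] along 18.0 shift from pre [0.114, -0.0973, -0.024]
100 20 [ 516.4 -199.9  304.2] along 12.6 shift from pre [0.1293, -0.1079, -0.0282]
110 21 [ 521.1 -201.3  302.1] along 15.4 shift from pre [0.1448, -0.1127, -0.035]
120 21 [ 525.2 -201.1  299.7] along 17.9 shift from pre [0.1587, -0.112, -0.0431]
128 20 [ 527.7 -199.7  297.8] along 18.9 shift from pre [0.1668, -0.1075, -0.0495]
135 20 [ 530.4 -198.4  295.7] along 20.7 shift from pre [0.1758, -0.1029, -0.0565]
141 20 [ 532.5 -196.7  293.8] along 22.3 shift from pre [0.1829, -0.0974, -0.0628]
```

```bash
python3 -m inch '[[[-0.09,-0.15,0,0],[-0.18,-0.3,0,0],[-0.276,-0.453,0,0],[-0.276,-0.453,-0.06,0],[-0.276,-0.453,-0.13,0],[-0.276,-0.453,-0.199,0],[-0.276,-0.453,-0.199,0],[-0.276,-0.453,-0.199,0]]]'; python3 f.py
python3 - <<'E'
from plant import vision
import cv2
for n in ("scene","top"): cv2.imwrite(f"pics/{n}3.png",vision.get_image(n)[:,:,::-1])
s=cv2.imread("pics/scene3.png");cv2.imwrite("pics/s3c.png",cv2.resize(s[100:230,140:290],None,fx=4.4,fy=4.4,interpolation=cv2.INTER_CUBIC))
E
```

```text
t: 15.92
eef_pos: [478.0, -166.9, 312.7]
eef_rot: [[0.805, 0.593, -0.0], [0.593, -0.805, 0.0], [0.0, -0.0, -1.0]]
contact_force: [0.9, -0.6, 0.7]
width: 0.005
15.93 [ 478.04 -166.9   312.72] [ 0.91 -0.64  0.65] Fn 1.14 |F| 1.29 along -n -546.33
```

View pics/s3c.png

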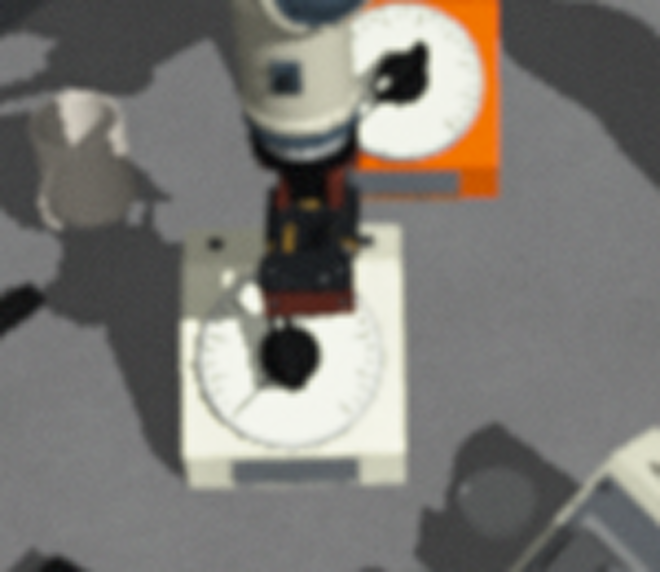

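The picture shows the gripper over the upper part of the dial. The knob at about (290,352) is untouched and its pointer hand still points up. Next I push the pointer end of the bar anticlockwise.

```bash
python3 -m inch '[[[0.0145,-0.0135,-0.0026,0],[0.029,-0.027,-0.0052,0],[0.0318,-0.0349,-0.0035,0],[0.0379,-0.0448,-0.0028,0],[0.0451,-0.0572,-0.0017,0],[0.0546,-0.0658,-0.0035,0],[0.0661,-0.0759,-0.0058,0],[0.0661,-0.0759,-0.0058,0]]]'; python3 f.py
python3 - <<'E'
from plant import vision
import cv2
for n in ("scene","top"): cv2.imwrite(f"pics/{n}4.png",vision.get_image(n)[:,:,::-1])
s=cv2.imread("pics/scene4.png");cv2.imwrite("pics/s4c.png",cv2.resize(s[130:220,160:260],None,fx=6,fy=6,interpolation=cv2.INTER_CUBIC))
E
```

```text
t: 17.02
eef_pos: [497.7, -190.7, 310.8]
eef_rot: [[0.806, 0.591, 0.0], [0.591, -0.806, -0.001], [-0.0, 0.001, -1.0]]
contact_force: [-1.6, -0.3, 0.2]
width: 0.002
17.02 [ 497.68 -190.73  310.79] [-1.59 -0.29  0.2 ] Fn -0.65 |F| 1.63 along -n -559.65
```

View pics/s4c.png

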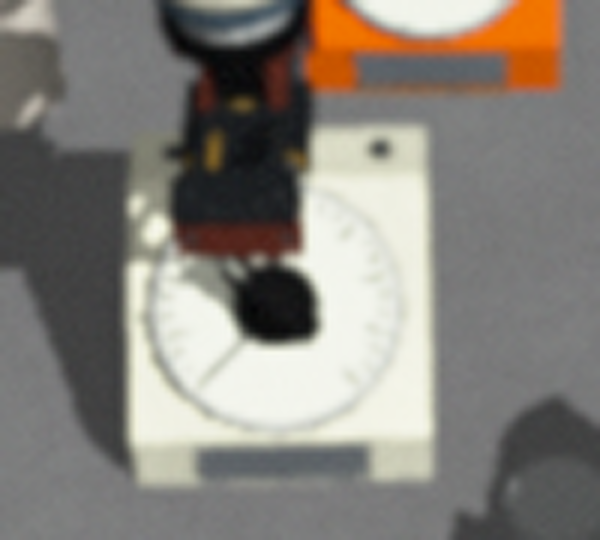

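The black bar has swung round: its corner is now at lower right (315,330), and the force is about 1.6 N. I continue the arc.

```bash
python3 -m inch '[[[0.0133,-0.0077,-0.0043,0],[0.0291,-0.0152,-0.0102,0],[0.0479,-0.0214,-0.0182,0],[0.0632,-0.032,-0.0224,0],[0.0787,-0.0368,-0.0292,0],[0.0926,-0.0361,-0.0373,0],[0.1007,-0.0316,-0.0437,0],[0.1007,-0.0316,-0.0437,0]]]'; python3 f.py
python3 - <<'E'
from plant import vision
import cv2
for n in ("scene","top"): cv2.imwrite(f"pics/{n}5.png",vision.get_image(n)[:,:,::-1])
s=cv2.imread("pics/scene5.png");cv2.imwrite("pics/s5c.png",cv2.resize(s[130:220,160:260],None,fx=6,fy=6,interpolation=cv2.INTER_CUBIC))
E
```

```text
t: 18.12
eef_pos: [527.9, -199.8, 297.6]
eef_rot: [[0.806, 0.592, 0.001], [0.592, -0.806, -0.0], [0.0, 0.001, -1.0]]
contact_force: [-0.8, -1.4, 1.0]
width: 0.005
18.12 [ 527.93 -199.78  297.64] [-0.84 -1.45  0.97] Fn 0.59 |F| 1.94 along -n -566.97
```

View pics/s5c.png

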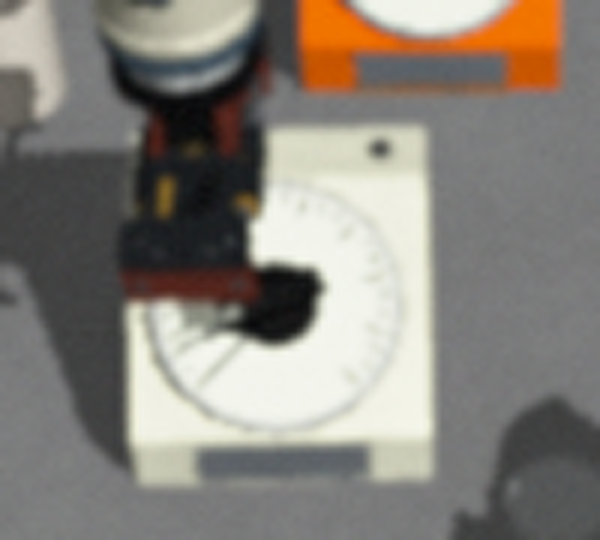

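The bar's far corner is now at upper right (320,280) and the peak hand points to about (180,350), roughly 15° short of the full hand at (200,385). I continue toward the stop.

```bash
python3 -m inch '[[[0.0045,0.0023,-0.0035,0],[0.009,0.0046,-0.007,0],[0.0093,0.0107,-0.0097,0],[0.0096,0.0168,-0.0124,0],[0.0096,0.0168,-0.0124,0]]]'; python3 f.py
```

```text
t: 18.85
eef_pos: [531.0, -195.2, 294.2]
eef_rot: [[0.806, 0.591, 0.002], [0.591, -0.806, -0.002], [0.001, 0.003, -1.0]]
contact_force: [1.8, -6.6, 0.2]
width: 0.01
18.85 [ 530.99 -195.16  294.18] [ 1.78 -6.57  0.17] Fn 2.26 |F| 6.8 along -n -565.0
```

```bash
python3 -m inch '[[[0.0002,0.003,-0.0014,0],[0.0004,0.006,-0.0027,0],[0.0004,0.006,-0.0027,0]]]'; python3 f.py
python3 - <<'E'
from plant import vision
import cv2
for n in ("scene","top"): cv2.imwrite(f"pics/{n}6.png",vision.get_image(n)[:,:,::-1])
s=cv2.imread("pics/scene6.png");cv2.imwrite("pics/s6c.png",cv2.resize(s[130:220,160:260],None,fx=6,fy=6,interpolation=cv2.INTER_CUBIC))
E
```

```text
t: 19.23
eef_pos: [531.1, -194.0, 293.7]
eef_rot: [[0.807, 0.591, 0.003], [0.591, -0.807, -0.004], [0.0, 0.005, -1.0]]
contact_force: [3.0, -7.6, -0.1]
width: 0.001
19.23 [ 531.15 -194.    293.72] [ 3.03 -7.63 -0.14] Fn 2.87 |F| 8.21 along -n -564.51
```

View pics/s6c.png

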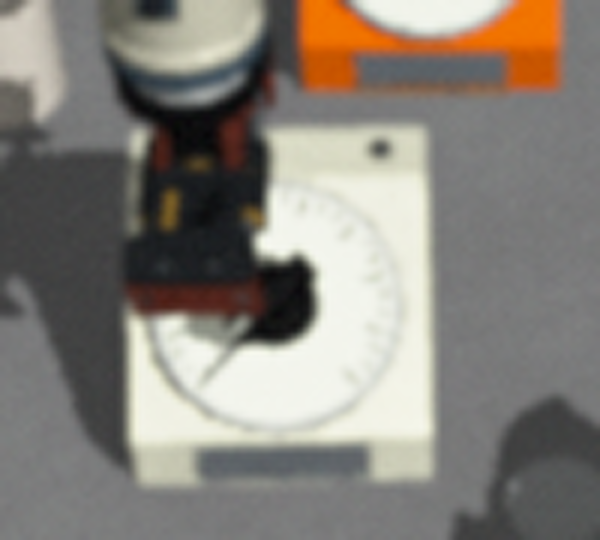

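Only one line toward (203,383) remains, so the peak hand lies over the zero hand. The force rose to 8 N against about 3 N of drag, so it is at the stop. Next I back off from the bar, lift, and move clear for a look.

```bash
python3 -m inch '[[[-0.001,-0.018,0.008,0],[-0.002,-0.036,0.016,0],[-0.002,-0.036,0.12,0],[-0.002,-0.036,0.25,0],[-0.02,0.1,0.35,0],[-0.05,0.28,0.35,0],[-0.08,0.46,0.35,0],[-0.1,0.64,0.35,0],[-0.1,0.8,0.35,0],[-0.1,0.8,0.35,0],[-0.1,0.8,0.35,0]]]'; python3 f.py
python3 - <<'E'
from plant import vision
import cv2
for n in ("scene","top"): cv2.imwrite(f"pics/{n}7.png",vision.get_image(n)[:,:,::-1])
s=cv2.imread("pics/scene7.png");cv2.imwrite("pics/s7c.png",cv2.resize(s[140:220,165:250],None,fx=7,fy=7,interpolation=cv2.INTER_CUBIC))
s=cv2.imread("pics/top7.png");cv2.imwrite("pics/t7c.png",cv2.resize(s[140:230,270:370],None,fx=6,fy=6,interpolation=cv2.INTER_CUBIC))
E
```

```text
t: 20.7
eef_pos: [500.7, 47.0, 398.2]
eef_rot: [[0.806, 0.592, -0.0], [0.592, -0.806, -0.0], [-0.0, -0.0, -1.0]]
contact_force: [-0.2, 0.0, 0.2]
width: 0.006
20.7 [500.7   46.96 398.21] [-0.22  0.01  0.25] Fn 0.08 |F| 0.33 along -n -591.3
```

View pics/s7c.png

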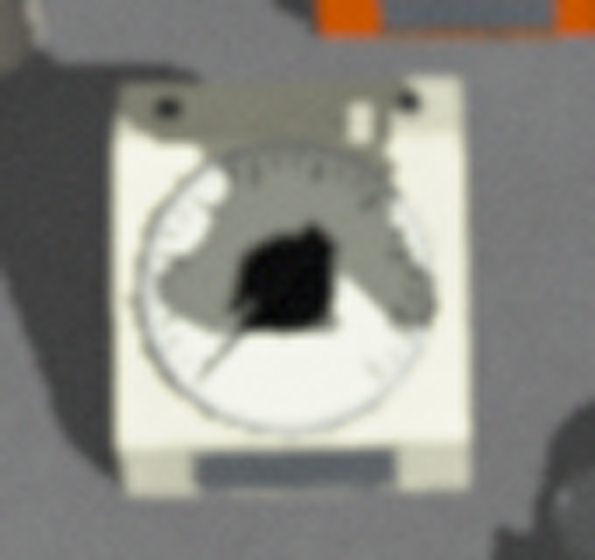

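View pics/t7c.png

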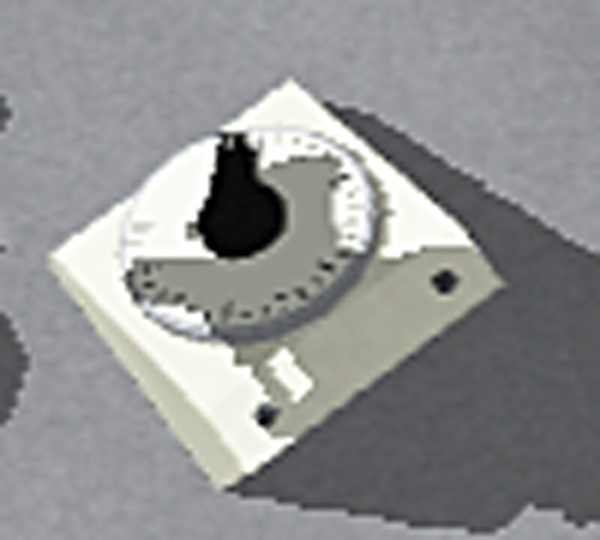

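View pics/scene7.png

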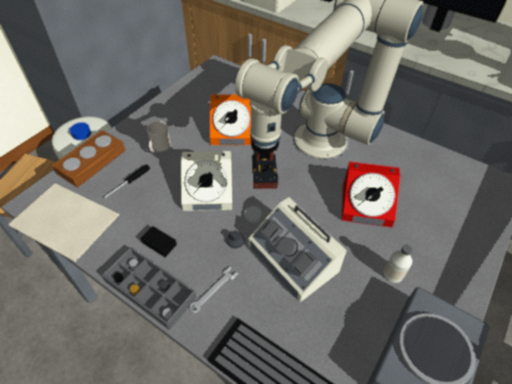

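View pics/top7.png

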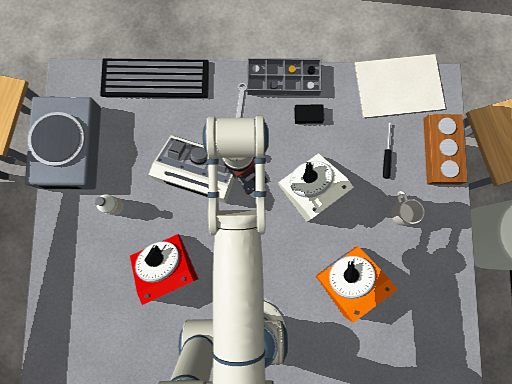

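The peak hand and the zero hand look merged, but the arm's shadow falls on the dial. I'll move the arm well away for a clean check of the dial and the modules.

```bash
python3 -m inch '[[[-0.06,0.16,0,0],[-0.12,0.32,0,0],[-0.18,0.48,0,0],[-0.24,0.64,0,0],[-0.3,0.8,0,0],[-0.36,0.96,0,0],[-0.36,0.96,0,0]]]'; python3 -m inch '[[[-0.1,0.15,0,0],[-0.2,0.3,0,0],[-0.3,0.45,0,0],[-0.4,0.6,0,0],[-0.4,0.6,0,0]]]'; python3 f.py
python3 - <<'E'
from plant import vision
import cv2
for n in ("scene","top"): cv2.imwrite(f"pics/{n}8.png",vision.get_image(n)[:,:,::-1])
s=cv2.imread("pics/scene8.png");cv2.imwrite("pics/s8c.png",cv2.resize(s[140:220,165:250],None,fx=7,fy=7,interpolation=cv2.INTER_CUBIC))
cv2.imwrite("pics/s8h.png",cv2.resize(s[185:305,230:360],None,fx=5,fy=5,interpolation=cv2.INTER_CUBIC))
s=cv2.imread("pics/top8.png");cv2.imwrite("pics/t8c.png",cv2.resize(s[140:230,270:370],None,fx=6,fy=6,interpolation=cv2.INTER_CUBIC))
cv2.imwrite("pics/t8h.png",cv2.resize(s[120:220,140:280],None,fx=5,fy=5,interpolation=cv2.INTER_CUBIC))
E
```

```text
t: 21.68
eef_pos: [392.2, 336.6, 397.8]
eef_rot: [[0.804, 0.594, -0.001], [0.594, -0.804, -0.0], [-0.001, -0.001, -1.0]]
contact_force: [0.1, -0.9, 0.1]
width: 0.006
t: 22.3
eef_pos: [272.4, 516.1, 397.4]
eef_rot: [[0.805, 0.593, -0.001], [0.593, -0.805, -0.001], [-0.001, 0.0, -1.0]]
contact_force: [0.4, -0.3, 0.5]
width: 0.007
22.3 [272.41 516.1  397.37] [ 0.43 -0.31  0.47] Fn 0.67 |F| 0.71 along -n -383.86
```

View pics/s8c.png

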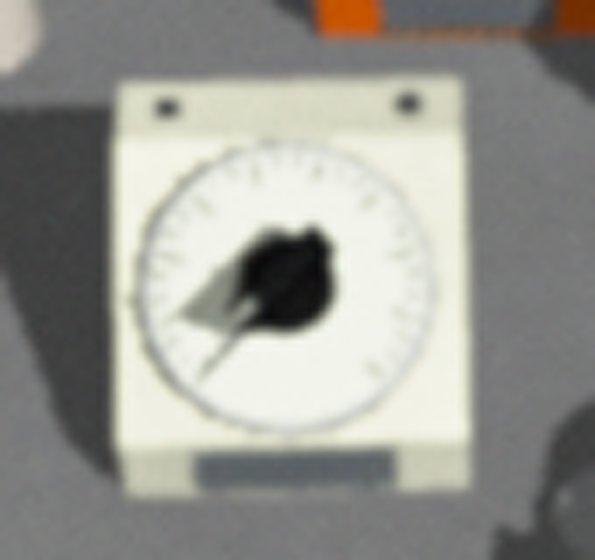

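View pics/t8c.png

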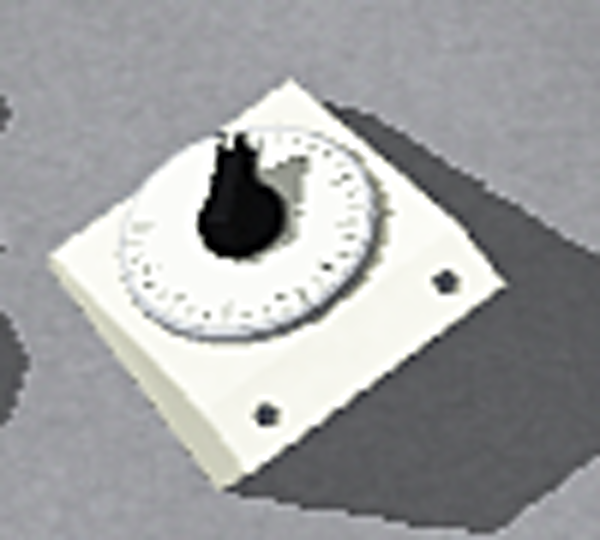

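View pics/t8h.png

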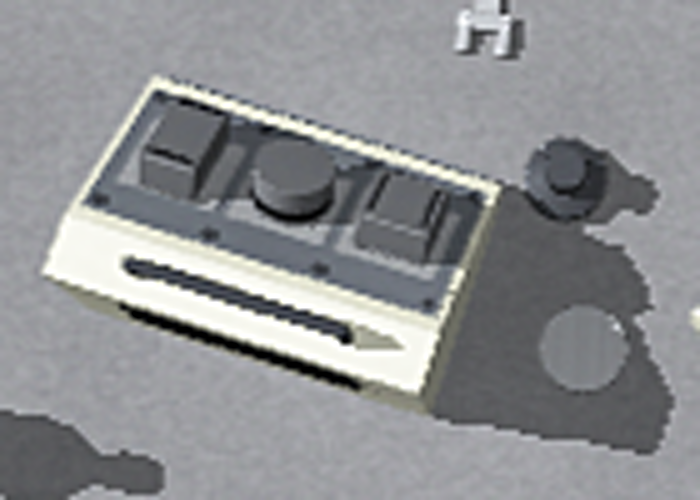

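View pics/s8h.png

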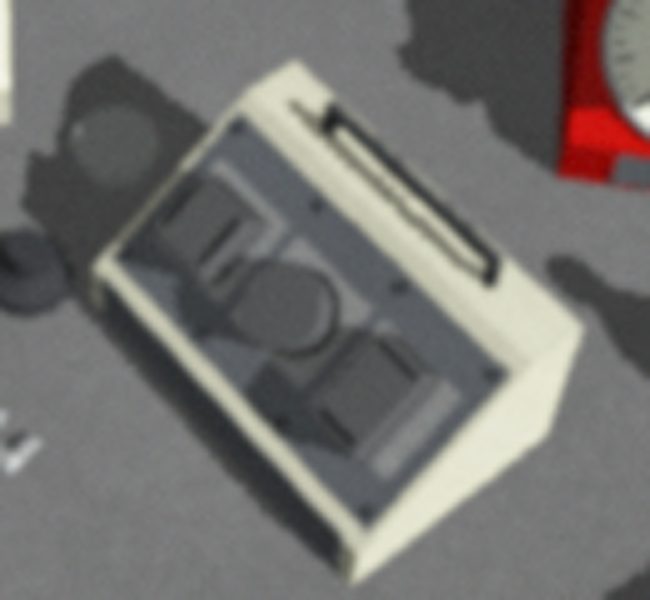

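In the clean pictures a single merged hand points to (203,380) in the scene crop, which is the zero mark. The heads sit lower than in the first picture. Next I check this with numbers, using polar dark profiles of the hands before and after, plus the head heights.

```bash
python3 - <<'E'
from knob import *
C=K-28*n
def prof(img,cm,phis,rs):
    g=cv2.cvtColor(cv2.imread(img),cv2.COLOR_BGR2GRAY).astype(np.float32)
    M=np.zeros((len(phis),len(rs),2),np.float32)
    for i,p in enumerate(phis):
        for j,r in enumerate(rs):
            f=np.radians(p);M[i,j]=proj(cm,C+2*n+r*(np.cos(f)*u+np.sin(f)*l))
    return cv2.remap(g,M[:,:,0],M[:,:,1],cv2.INTER_LINEAR)
for img,cm,a0,a1,tag in (('pics/scene0.png','scene',0,26,'peak before'),('pics/scene0.png','scene',120,152,'full before'),('pics/scene8.png','scene',120,152,'merged after'),('pics/scene8.png','scene',0,26,'peak place after')):
    ph=np.arange(a0,a1+.1,2);p=prof(img,cm,ph,np.arange(44,58,1.)).mean(1)
    d=np.clip(np.median(p)-p,0,None);print(tag,p.round(0).astype(int).tolist(),'centroid',round((d*ph).sum()/max(d.sum(),1e-6),1),'area',round(d.sum()*2))
E
```

```text
peak before [242, 241, 240, 235, 226, 208, 193, 190, 203, 224, 235, 240, 241, 241] centroid 13.2 area 335
full before [242, 242, 242, 242, 241, 237, 230, 219, 212, 216, 226, 235, 240, 242, 243, 243, 242] centroid 136.4 area 221
merged after [238, 239, 240, 239, 237, 229, 216, 200, 196, 206, 223, 234, 240, 242, 242, 242, 242] centroid 135.5 area 319
peak place after [241, 241, 241, 241, 241, 239, 237, 234, 233, 237, 239, 240, 240, 241] centroid 15.2 area 44
```

```bash
python3 - <<'E'
from knob import *
C=K-28*n
def prof(img,cm,phis,rs,hh=2):
    g=cv2.cvtColor(cv2.imread(img),cv2.COLOR_BGR2GRAY).astype(np.float32)
    M=np.zeros((len(phis),len(rs),2),np.float32)
    for i,p in enumerate(phis):
        for j,r in enumerate(rs):
            f=np.radians(p);M[i,j]=proj(cm,C+hh*n+r*(np.cos(f)*u+np.sin(f)*l))
    return cv2.remap(g,M[:,:,0],M[:,:,1],cv2.INTER_LINEAR)
ph=np.arange(104,152,2)
for k in (0,5,6,7,8):
    for r0,r1 in ((40,48),(50,58),(58,64)):
        p=prof(f'pics/scene{k}.png','scene',ph,np.arange(r0,r1,1.)).mean(1);print(k,r0,p.round(0).astype(int).tolist())
# height of the peak hand: two-view tri from pic 0 at its tip
def c(x,y,k,x0,y0): return ((x+.5)/k-.5+x0,(y+.5)/k-.5+y0)
P=tri([('top',c(328,268,6,270,140)),('scene',c(258,170,7,165,140))]);print('peak tip h over dial',((P-C)@n).round(1))
P=tri([('top',c(258,143,6,270,140)),('scene',c(200,380,7,165,140))]);print('full tip h over dial',((P-C)@n).round(1))
E
```

```text
0 40 [242, 242, 242, 242, 242, 243, 243, 242, 242, 242, 242, 241, 239, 234, 226, 216, 210, 213, 222, 231, 238, 241, 243, 243]
0 50 [233, 231, 233, 236, 238, 239, 239, 240, 241, 241, 242, 241, 240, 238, 231, 219, 213, 217, 228, 237, 241, 242, 243, 243]
0 58 [225, 224, 226, 231, 232, 229, 229, 232, 235, 237, 236, 235, 236, 237, 234, 226, 221, 225, 232, 239, 241, 242, 242, 242]
5 40 [161, 168, 174, 176, 177, 184, 197, 214, 229, 237, 241, 242, 241, 236, 229, 218, 212, 214, 222, 232, 238, 241, 243, 243]
5 50 [200, 209, 216, 216, 209, 207, 217, 229, 238, 241, 242, 242, 241, 238, 231, 219, 213, 217, 228, 237, 241, 243, 243, 243]
5 58 [224, 222, 224, 226, 222, 217, 219, 228, 236, 238, 237, 236, 237, 237, 234, 226, 221, 224, 233, 239, 241, 242, 242, 242]
6 40 [137, 142, 146, 150, 161, 174, 187, 201, 212, 219, 223, 226, 224, 216, 203, 191, 189, 200, 216, 230, 238, 241, 242, 243]
6 50 [196, 198, 209, 223, 230, 234, 238, 240, 242, 242, 242, 241, 239, 232, 218, 203, 198, 209, 226, 237, 241, 243, 243, 243]
6 58 [224, 223, 227, 232, 232, 228, 229, 232, 236, 237, 237, 235, 237, 237, 232, 223, 216, 2
[... 168 characters left out ...]
2, 189, 206, 223, 230, 234, 237, 239, 241, 241, 241, 241, 238, 232, 218, 202, 198, 209, 226, 237, 241, 242, 243, 242]
7 58 [214, 218, 226, 231, 232, 228, 228, 232, 236, 237, 236, 235, 237, 237, 233, 223, 216, 221, 231, 238, 241, 242, 242, 242]Traceback (most recent call last):
  File "<stdin>", line 13, in <module>
  File "<stdin>", line 8, in prof
  File "h.py", line 13, in proj
    T,f,cx,cy=cam(n); q=T[:3,:3].T@(np.array(P)-T[:3,3]); return np.array([cx+f*q[0]/q[2],cy+f*q[1]/q[2]])
              ~~~^^^
  File "h.py", line 4, in cam
    p=vision.camera_params(n); T=np.array(p["world_from_camera"]); f=192/np.tan(np.radians(p["fovy"]/2))
ValueError: time passes only in moves, steps and waits
```

Before the push ended the peak hand trailed the finger by about 14°. The merged hand now reads within about 1° of the zero hand, and the force readings alone don't settle it. There is time left, so I'll push once more against the stop, a little further out on the bar, to be sure.

```bash
python3 -m inch '[[[0.06,-0.167,0,0],[0.12,-0.333,0,0],[0.18,-0.5,0,0],[0.24,-0.667,0,0],[0.3,-0.833,0,0],[0.36,-1,0,0]]]' && python3 -m inch '[[[0.06,-0.167,0,0],[0.12,-0.333,0,0],[0.18,-0.5,0,0],[0.24,-0.667,0,0],[0.3,-0.833,0,0],[0.36,-1,0,0]]]' && python3 -m inch '[[[0.05,-0.133,0,0],[0.1,-0.266,0,0],[0.147,-0.398,0,0],[0.147,-0.398,-0.1,0],[0.147,-0.398,-0.22,0],[0.147,-0.398,-0.337,0],[0.147,-0.398,-0.337,0],[0.147,-0.398,-0.337,0]]]'; python3 f.py
```

```text
t: 23.15
eef_pos: [381.3, 211.3, 398.6]
eef_rot: [[0.808, 0.589, 0.001], [0.589, -0.808, -0.0], [0.001, 0.001, -1.0]]
contact_force: [0.7, 0.8, -0.6]
width: 0.004
t: 23.9
eef_pos: [487.8, -89.0, 398.8]
eef_rot: [[0.808, 0.589, 0.001], [0.589, -0.808, -0.001], [0.0, 0.001, -1.0]]
contact_force: [1.6, -0.1, 0.8]
width: 0.009
t: 24.9
eef_pos: [532.2, -205.6, 299.0]
eef_rot: [[0.807, 0.59, 0.002], [0.59, -0.807, -0.001], [0.001, 0.002, -1.0]]
contact_force: [0.1, -0.6, 1.0]
width: 0.009
24.9 [ 532.23 -205.57  299.03] [ 0.13 -0.57  1.03] Fn 1.02 |F| 1.19 along -n -571.48
```

```bash
sed -i 's/^n=.*//' f.py; cat > f2.py <<'E'
from plant import readout
import numpy as np
s=readout.get_state();t=np.array([.048,.913,-.406]);b=np.array([.885,-.227,-.406]);F=np.array(s['contact_force']);p=np.array(s['eef_pos']);tip=p+182*np.array(s['eef_rot'])[:,2]
print(round(s['t'],2),p.round(2),'F',F.round(2),'Ft',round(F@t,2),'Fb',round(F@b,2),'tip.t',round(tip@t,2))
E
python3 -m inch '[[[0.0005,0.009,-0.004,0],[0.001,0.018,-0.008,0],[0.0014,0.0274,-0.0122,0],[0.0014,0.0274,-0.0122,0]]]' >/dev/null; python3 f2.py; python3 -m inch '[[[0.0002,0.0045,-0.002,0],[0.0005,0.0091,-0.0041,0],[0.0005,0.0091,-0.0041,0]]]' >/dev/null; python3 f2.py
```

```text
25.4 [ 533.32 -195.78  293.73] F [ 0.01 -0.81 -0.01] Ft -0.73 Fb 0.2 tip.t -198.56
25.77 [ 533.28 -194.38  293.41] F [-0.97 -5.79  3.55] Ft -6.78 Fb -0.99 tip.t -197.67
```

```bash
python3 -m inch '[[[0.0002,0.003,-0.0014,0],[0.0003,0.0061,-0.0027,0],[0.0003,0.0061,-0.0027,0]]]' >/dev/null; python3 f2.py; python3 -m inch '[[[0.0001,0.0015,-0.0007,0],[0.0002,0.003,-0.0014,0],[0.0002,0.003,-0.0014,0]]]' >/dev/null; python3 f2.py
```

```text
26.15 [ 533.22 -193.51  293.34] F [ -2.22 -10.41   6.07] Ft -12.08 Fb -2.07 tip.t -197.3
26.52 [ 533.2  -193.13  293.31] F [ -2.96 -12.49   6.99] Ft -14.38 Fb -2.63 tip.t -197.17
```

Now it is a clear hard stop: the tip barely moved (0.13 mm) while the tangential force rose to 14 N, far above the drag. I back off, lift and leave.

```bash
python3 -m inch '[[[-0.001,-0.02,0.009,0],[-0.002,-0.045,0.02,0],[-0.002,-0.045,0.12,0],[-0.002,-0.045,0.25,0],[-0.02,0.1,0.35,0],[-0.06,0.26,0.35,0],[-0.1,0.42,0.35,0],[-0.16,0.58,0.35,0],[-0.22,0.74,0.35,0],[-0.28,0.9,0.35,0]]]' && python3 -m inch '[[[-0.05,0.15,0,0],[-0.1,0.3,0,0],[-0.16,0.46,0,0],[-0.22,0.62,0,0],[-0.28,0.78,0,0],[-0.34,0.94,0,0],[-0.34,0.94,0,0],[-0.34,0.94,0,0]]]'; python3 - <<'E'
from plant import vision
import cv2,numpy as np
for n in ("scene","top"): cv2.imwrite(f"pics/{n}9.png",vision.get_image(n)[:,:,::-1])
s=cv2.imread("pics/scene9.png");t=cv2.imread("pics/top9.png")
a=cv2.resize(s[140:220,165:250],(400,376),interpolation=cv2.INTER_CUBIC);b=cv2.resize(s[185:305,230:360],(400,370),interpolation=cv2.INTER_CUBIC)
cv2.imwrite("pics/fin_s.png",np.hstack([a[:370],b]))
E
```

```text
t: 27.78
eef_pos: [448.7, 80.9, 395.7]
eef_rot: [[0.806, 0.592, -0.001], [0.592, -0.806, 0.001], [-0.0, -0.001, -1.0]]
contact_force: [-0.4, 0.6, 0.9]
width: 0.002
t: 28.78
eef_pos: [347.6, 361.2, 395.6]
eef_rot: [[0.806, 0.592, -0.001], [0.592, -0.806, -0.001], [-0.001, 0.0, -1.0]]
contact_force: [0.4, 0.2, 0.9]
width: 0.002
```

View pics/fin_s.png

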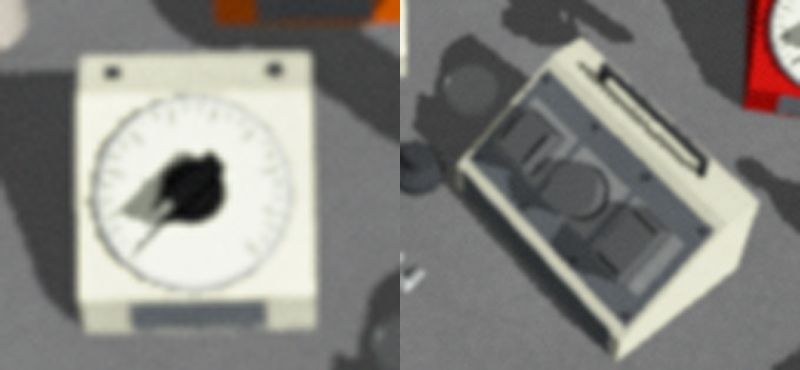

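View pics/top9.png

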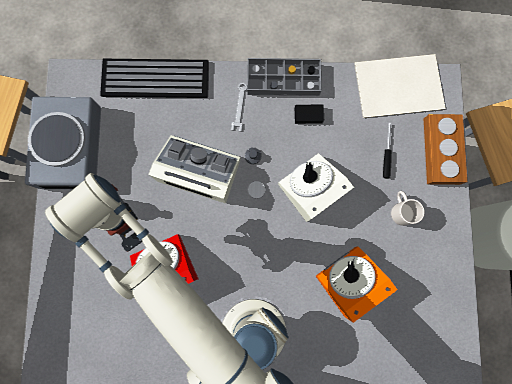

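```bash
sed -i 's/^def cam(n):/import functools\n@functools.lru_cache\ndef cam(n):/' h.py && python3 - <<'E'
from knob import *
C=K-28*n
def prof(img,cm,phis,rs):
    g=cv2.cvtColor(cv2.imread(img),cv2.COLOR_BGR2GRAY).astype(np.float32)
    M=np.zeros((len(phis),len(rs),2),np.float32)
    for i,p in enumerate(phis):
        for j,r in enumerate(rs):
            f=np.radians(p);M[i,j]=proj(cm,C+2*n+r*(np.cos(f)*u+np.sin(f)*l))
    return cv2.remap(g,M[:,:,0],M[:,:,1],cv2.INTER_LINEAR)
ph=np.arange(120,153,2)
for k in (0,8,9):
    p=prof(f'pics/scene{k}.png','scene',ph,np.arange(44,58,1.)).mean(1);d=np.clip(np.median(p)-p-3,0,None);print(k,p.round(0).astype(int).tolist(),'centroid',round((d*ph).sum()/d.sum(),2))
# change of pictures before/after around the bystanders
for nm in ('scene','top'):
    a=cv2.imread(f'pics/{nm}0.png').astype(int);b=cv2.imread(f'pics/{nm}9.png').astype(int)
    m=(abs(a-b).max(2)>40).astype(np.uint8);N,_,st,ce=cv2.connectedComponentsWithStats(m)
    print(nm,[(s[:4].tolist(),int(s[4])) for s in st[1:] if s[4]>12])
E
```

```text
0 [242, 242, 242, 242, 241, 237, 230, 219, 212, 216, 226, 235, 240, 242, 243, 243, 242] centroid 136.39
8 [238, 239, 240, 239, 237, 229, 216, 200, 196, 206, 223, 234, 240, 242, 242, 242, 242] centroid 135.5
9 [239, 240, 241, 241, 238, 231, 217, 201, 197, 208, 224, 235, 241, 243, 243, 243, 243] centroid 135.51
scene [([320, 0, 49, 39], 1106), ([370, 0, 8, 11], 26), ([342, 0, 147, 159], 7519), ([347, 36, 16, 8], 78), ([197, 58, 30, 12], 163), ([475, 58, 37, 44], 545), ([442, 61, 18, 13], 93), ([196, 72, 8, 9], 37), ([196, 75, 132, 125], 4472), ([350, 77, 2, 8], 14), ([206, 85, 14, 18], 107), ([144, 87, 8, 8], 38), ([306, 94, 31, 36], 614), ([342, 113, 11, 7], 36), ([338, 121, 6, 6], 19), ([349, 120, 8, 4], 14), ([349, 129, 67, 81], 2301), ([489, 133, 23, 28], 334), ([445, 151, 62, 64], 1492), ([497, 163, 8, 3], 15), ([194, 165, 12, 13], 62), ([207, 172, 6, 5], 21), ([191, 179, 7, 9], 43), ([200, 186, 10, 4], 23), ([230, 215, 6, 15], 45), ([273, 260, 11, 11], 49)]
top [([169, 136, 18, 18], 80), ([196, 144, 13, 5], 30), ([212, 151, 19, 11], 46), ([168, 156, 14, 5], 30), ([190, 156, 17, 10], 52), ([299, 162, 23, 13], 118), ([257, 165, 18, 16], 77), ([211, 167, 20, 6], 40), ([0, 173, 273, 211], 18304), ([309, 173, 18, 12], 61), ([106, 205, 6, 6], 16), ([221, 219, 206, 165], 9651), ([0, 260, 13, 22], 99), ([0, 303, 58, 31], 503), ([269, 304, 10, 9], 28), ([236, 306, 52, 45], 948), ([387, 309, 59, 35], 848), ([447, 344, 35, 40], 442), ([322, 365, 12, 8], 64), ([265, 369, 28, 15], 246), ([331, 374, 27, 7], 72)]
```

```bash
python3 - <<'E'
import cv2,numpy as np
a=cv2.imread('pics/top0.png',0);b=cv2.imread('pics/top9.png',0)
for nm,(x,y,r) in dict(anvil=(253,155,9),ref=(257,189,9),case=(309,114,16),driver=(388,150,28),spanner=(239,105,26),mug=(406,208,18),bottle=(108,204,13)).items():
    t=a[y-r:y+r,x-r:x+r];w=b[y-r-6:y+r+6,x-r-6:x+r+6];m=cv2.matchTemplate(w,t,cv2.TM_CCOEFF_NORMED);_,v,_,p=cv2.minMaxLoc(m);print(nm,'shift px',p[0]-6,p[1]-6,'score',round(v,3))
cv2.imwrite('pics/cmp.png',np.hstack([cv2.resize(i[130:210,235:290],None,fx=6,fy=6,interpolation=cv2.INTER_CUBIC) for i in (a,b)]))
E
```

```text
anvil shift px 0 0 score 0.997
ref shift px 0 0 score 0.999
case shift px 0 0 score 1.0
driver shift px 0 0 score 1.0
spanner shift px 0 0 score 1.0
mug shift px 0 0 score 1.0
bottle shift px -6 -6 score 0.267
```

View pics/cmp.png

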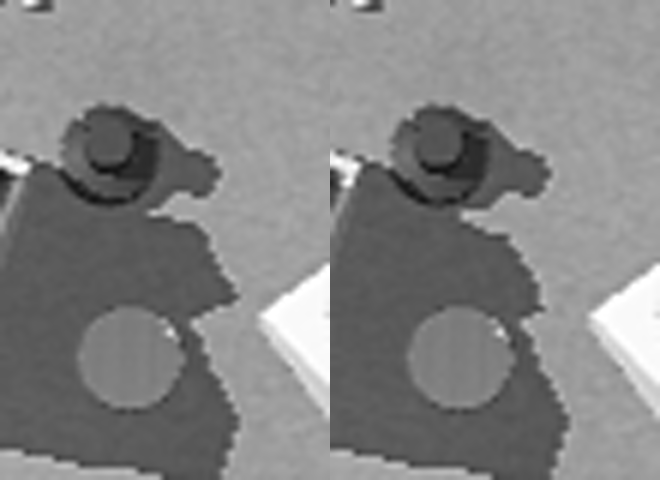

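The side-by-side shows the anvil at about (110,145) and the disc at about (130,358) in the same place in both halves; only the module's shadow got shorter. The arm hides the bottle in the top view, so I check it in the scene view.

```bash
python3 - <<'E'
import cv2
a=cv2.imread('pics/scene0.png',0);b=cv2.imread('pics/scene9.png',0)
for nm,(x,y,r) in dict(bottle=(398,265,18),anvil=(235,240,9)).items():
    t=a[y-r:y+r,x-r:x+r];w=b[y-r-6:y+r+6,x-r-6:x+r+6];_,v,_,p=cv2.minMaxLoc(cv2.matchTemplate(w,t,cv2.TM_CCOEFF_NORMED));print(nm,p[0]-6,p[1]-6,round(v,3))
from plant import readout
s=readout.get_state();print(s['t'],s['contact_force'],s['dq'])
E
```

```text
bottle 0 0 0.999
anvil 0 0 0.991
28.875 [0.32394547 0.79402317 1.08828525] [-0.00690019 -0.00583412  0.00016174  0.00141638 -0.00117808  0.00444596]
```

```bash
python3 -c "
from plant import job_done
print(job_done())"
```

```text
the job is handed in; nothing more can be done
None
```

I pressed the hub's three modules home, turned the gauge's peak pointer back to its zero stop, and handed the job in at about 29 s. It reports no verdict.

- **Modules:** I pressed them left, middle, right, each with the shut fingertips along the face normal. Each stopped within about 1 mm of the predicted 12 mm travel, with final normal readings of 20.9, 22.9 and 22.9 N. The readings came at the end of each move, the largest total being 24.0 N. Later pictures show all three heads low on the face.
- **Knob:** I pushed the pointer end of the bar anticlockwise, from about 2.13 rad to the zero stop. After the first push, the force alone did not prove it had reached the stop. A second push rose to 14 N with almost no movement (0.13 mm for the last step), which is a hard stop.
- **Pointer reading:** the merged hand read the same after both pushes, 135.5°. The zero hand alone had read 136.4°. That 0.9° difference may be parallax between the hands; I did not check it further.
- **Other things:** all seven bystanders showed no shift in before-and-after picture matches. The arm hid the bottle in the last top view, so I checked it in the scene view. At hand-in the arm stood clear above the table, touching nothing.

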